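Time the projector gearbox and hold its cover closed

ROBOT

A 6-joint arm with a two-finger parallel gripper is mounted at the origin on the work surface. World frame = base frame: x ahead of the robot, y to its left, z up, the work surface at z = 0. Lengths are in m, angles in rad, forces in N, time in s.
With the tool pointing down it reaches from about 0.275 to 0.975 m from the base axis. Payload 8.4 kg.
Tool frame: the origin (TCP) lies between the finger pads, 19 mm behind the fingertips; this is the grasp point; z points along the fingers, y is the line along which they close (so a half turn about z gives the same grasp; the last joint's range is limited). The gripper opens to 92 mm and grips with 3 to 60 N. Pads are 20 mm wide; open, the fingers measure 128 mm over their backs; the gripper's body (75 mm by 189 mm) begins 69 mm behind the grasp point.
Start: joints at [1.236, 0.353, 1.633, -0, 1.155, -0.002], TCP at [0.204, 0.591, 0.233] pointing down, gripper open.
Joint ranges: [-2.63, 2.63], [-0.92, 2.1], [0.06, 2.66], [-1.3, 4.44], [0, 2.69], [-3.02, 3.02]. Speed limits (rad/s): [2.22, 2.22, 2.79, 3.14, 3.14, 3.14].

INTERFACE

Orientations are given as a unit quaternion [x, y, z, w].
In Python, from rig import arm gives the robot as it stands.
- The arm moves only by the shell command python3 drive.py 'ROWS' [OPENING] [FORCE]. ROWS is a JSON list of rows, 1 to 8 of them, each an object with the fields trans (a list: dx, dy, dz in parts of the range, where 1.0 means 0.3 m), rot (a list: a rotation vector rx, ry, rz in parts of the range, where 1.0 means 90 degrees); a field left out counts as zero; each row shifts and turns the commanded pose from where the row before left it, along the tool's axes as they then stand; what a row does not reach is not made up. A row lasts 1/8 s, in which the tool goes at most 0.0625 m and 0.188 rad, less where a joint would pass 70% of its speed; a pose out of reach is approached as far as the arm can. OPENING is the opening from 0.0 (shut) to 1.0 (fully open), set as the command begins (- or left out keeps the last). The fingers move at their own pace and stop on an object; FORCE is the grip in N (left out, the last holds). Time passes only in rows, so rows that do not move let the fingers close. It prints the time, the measured TCP pose, the force, the opening and the grip force at its end. Input that does not fit is refused with a message, and nothing moves.
- arm.state(): the state, without advancing time (a new reading comes with each control period).
- arm.capture(name): name is "scene" or "top"; returns a dict with "frame" (400x640x3 uint8, red, green, blue), "fx", "fy", "cx", "cy" (pixels), "world_to_cam" (4x4, takes a point from world to camera coordinates). Camera axes: x right, y up, looking along -z (the intrinsics and any distortion apply to the point x, -y, -z); pixel columns grow to the right and rows downward; lengths in m; the calibration is good to about 2 mm. A picture is of the moment at which its call begins. There is no depth.
- arm.job_done(): hands the job in; it is judged then, once.
The state is a dict: "time": time; "joints": joint angles; "qd": joint speeds; "joint_torque": joint torques, N m; "eef_pos": TCP position; "eef_rot": TCP orientation; "contact_force": force on the tool from outside, world axes, zero at the start; "torque": the same for the moment, N m; "width": opening from 0.0 (shut) to 1.0 (fully open); "gripper_force": force on a finger pad.
Only numpy, scipy, OpenCV 4.12 (cv2) and the standard library are available. Lean on these libraries where they do the work, as an engineer would, in place of code of your own. Each camera call takes 0.05 s, during which the arm holds its last target. There are 200 camera calls.

TASK

Turn the black knob of the projector gearbox until the black pointer on its white dial points at the red dot (not the blue one). Then fit the loose blue cover onto the gearbox's two dowels, big hole over big dowel, press it down against the springs until it sits flush all round, and finish while still holding it pressed there, so that I can put in the screws. Do not disturb the bottle, screw tray, tape roll or screwdriver.

Things in the scene. Friction and masses are not known exactly. Their poses are not given: they have to be found in the camera images.
- housing: Aluminium lower half of a gearbox, bolted down. Block 120 (x) by 100 (y) by 36 mm high; origin: centre of its underside, z up. The top flange surrounds an open pocket 84 by 76 mm with a white dial. Two brass dowels with tapered tips stand 14.5 mm above the flange at diagonal corners. A round tower, radius 25 mm, 36 mm high, at (0, -80) mm carries the knob. Lugs 10 mm high reach to x = +-83 mm.
- seat (a point): Centre of the flange face, 36 mm above the housing's origin, axes as the housing's: the cover's origin comes here, axes parallel, when it is fully home.
- big_dowel (a point): Foot of the big dowel on the flange, diameter 10 mm, at (-49, 36, 36) mm in the housing's frame.
- small_dowel (a point): Foot of the small dowel on the flange, diameter 6 mm, at (49, -36, 36) mm in the housing's frame.
- ring (a joint): Orange sprung rectangular bearing ring (80 by 72 mm outside) in the pocket, m: 0 = up, 5 mm above the flange; 0.005 = pushed down flush with the flange. Its springs push up with 8 N when up and 12 N when flush, so a cover laid on the dowels rides 5 mm high unless it is pressed; weight of the cover helps with about 3 N.
- knob_grip (a point): On the axis of the black knob, 68 mm above the bench, a good height for the TCP. The knob's grip bar is 34 mm long, 14 mm wide and stands from 46 to 78 mm above the bench, on a disc of radius 18 mm; white line on top along the bar.
- knob (a joint): Angle of the knob, rad, counter-clockwise positive seen from above; at 0 the bar lies along the housing's x axis. Limits -2 to 2. Light friction; stays where it is left.
- pointer (a joint): Angle of the black pointer, rad, counter-clockwise positive seen from above; at 0 it points along the housing's -x (towards the robot). Geared to the knob: same direction, half the knob's angle. It pivots at the centre of the pocket; its bar is 22 mm long, 4 mm wide, about 33 mm above the bench.
- pointer_aim (a point): The point the pointer aims at, on its line 26 mm from its pivot (4 mm beyond its tip).
- red_dot: Red dot, 10 mm across, on the dial, 26 mm from the pointer's pivot, 0.5 rad to one side of the housing's -x direction. Origin at its centre. It changes places with the blue dot from run to run.
- blue_dot: Blue dot of the same size on the other side: not the one to use.
- cover: Loose cover half, about 0.3 kg: blue plate 120 (x) by 100 (y) by 8 mm, lying on the bench the right way up, with a black grip rib on top and a through hole for each dowel. Origin at the centre of the plate's underside, z up. A round yellow spot 24 mm across lies at (-30, -30) mm on top.
- cover_grip (a point): Grip point in the rib, 30 mm above the cover's origin, a good place for the TCP. The rib is 56 mm long along the cover's x, 20 mm thick in y, and stands from 8 to 38 mm above the underside.
- big_hole (a point): Centre of the big hole at the underside, diameter 11.5 mm, at (-49, 36, 0) mm in the cover's frame; it takes the big dowel.
- small_hole (a point): Centre of the small hole at the underside, diameter 7.5 mm, at (49, -36, 0) mm in the cover's frame; it takes the small dowel.
- bottle: Amber glass bottle, 62 mm across, 200 mm high, standing; origin under its centre. Leave alone.
- screw_tray: Clear tray of screws, 120 by 90 by 30 mm; origin under its centre. Leave alone.
- tape_roll: Roll of tape lying flat, 90 mm across, 24 mm high; origin under its centre. Leave alone.
- screwdriver: Screwdriver with a red handle, 170 mm long, lying on the bench. Leave alone.

How it is judged:
By the outcome, as a careful person would: the job done as asked, in the order asked, and still so for the second after the job is handed in, while the arm keeps its last pose, push and grip.
It also fails if it takes over 48 s, if anything falls off the work surface, if the arm or the gripper's body presses on something with over 40 N, if the wrist force passes 120 N, or if a joint passes its speed limit or range.

## Working session

There is one attempt and no reset: what is moved stays moved. The work goes in short steps, Python scripts to look and compute and a shell command to move; the robot and the scene stay as the last step left them, time stands still between calls to the robot, and variables do not carry over. Pictures are saved under pics/ and viewed, at most 10 in all, crops included, and the job is handed in when it is done.

```bash
ls; mkdir -p pics; python3 - <<'E'
from rig import arm
import cv2
s=arm.state();print({k:s[k] for k in('time','eef_pos','eef_rot','contact_force','width')})
for n in("top","scene"):
    c=arm.capture(n);cv2.imwrite(f"pics/{n}0.png",c["frame"][:,:,::-1]);print(n,[c[k] for k in('fx','fy','cx','cy')],c['world_to_cam'],[k for k in c])
E
```

```text
drive.py
pics
rig.py
{'time': 0.0, 'eef_pos': array([0.2040471 , 0.59026565, 0.23257671]), 'eef_rot': array([ 1.65620824e-01,  9.86189278e-01, -6.64904445e-04, -9.15062103e-05]), 'contact_force': array([-0.02199976,  0.31672943, -0.21381348]), 'width': 1.0001456730359297}
top [453.65858811902916, 453.65858811902916, 321.7857042350458, 204.83115151021556] [[ 0.01539587 -0.99987115  0.00454422 -0.00370002]
 [ 0.98959288  0.01588759  0.14301577 -0.54545529]
 [-0.14306954  0.00229508  0.98970998 -1.11210562]
 [ 0.          0.          0.          1.        ]] ['frame', 'fx', 'fy', 'cx', 'cy', 'world_to_cam']
scene [483.1425513344135, 483.1425513344135, 326.6078350659876, 205.51726353281478] [[ 0.04968691  0.99856656 -0.01990043 -0.04789161]
 [-0.64011359  0.04713314  0.76683313  0.30736616]
 [ 0.7666719  -0.02536303  0.64153793 -1.69629198]
 [ 0.          0.          0.          1.        ]] ['frame', 'fx', 'fy', 'cx', 'cy', 'world_to_cam']
```

View pics/top0.png

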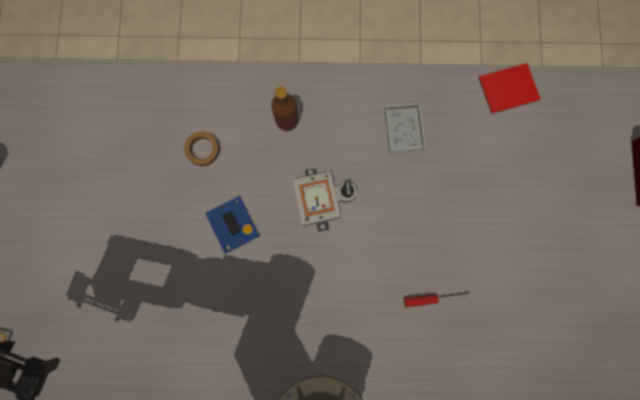

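View pics/scene0.png

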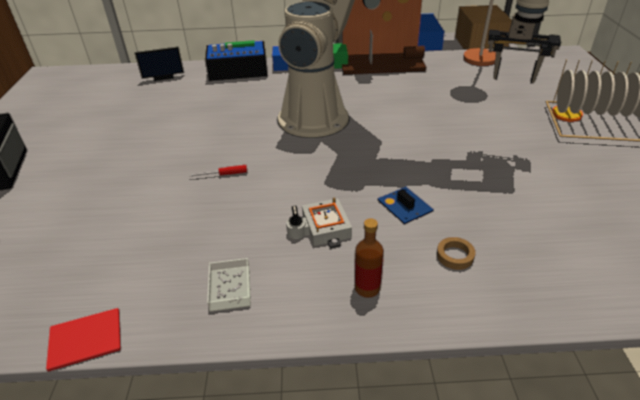

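Top view: the housing is near (317,198) with its knob at (348,190), the cover is at (233,224), the bottle at (285,110), the tape at (202,148), the tray at (404,128) and the screwdriver at (420,300). The scene view agrees. I'll zoom in on the parts next.

```bash
python3 - <<'E'
import cv2,numpy as np
t=cv2.imread("pics/top0.png");s=cv2.imread("pics/scene0.png")
a=cv2.resize(t[160:240,280:370],None,fx=6.6,fy=6.6,interpolation=cv2.INTER_CUBIC)[:528,:594]
b=cv2.resize(t[190:258,200:266],None,fx=3,fy=3,interpolation=cv2.INTER_CUBIC)
o=np.zeros((528,800,3),np.uint8);o[:a.shape[0],:a.shape[1]]=a;o[:b.shape[0],600:600+b.shape[1]]=b
c=cv2.resize(s[185:255,280:360],None,fx=2.5,fy=2.5,interpolation=cv2.INTER_CUBIC);o[300:300+c.shape[0],600:800]=c
cv2.imwrite("pics/z.png",o)
E
```

```text
(no output)
```

View pics/z.png

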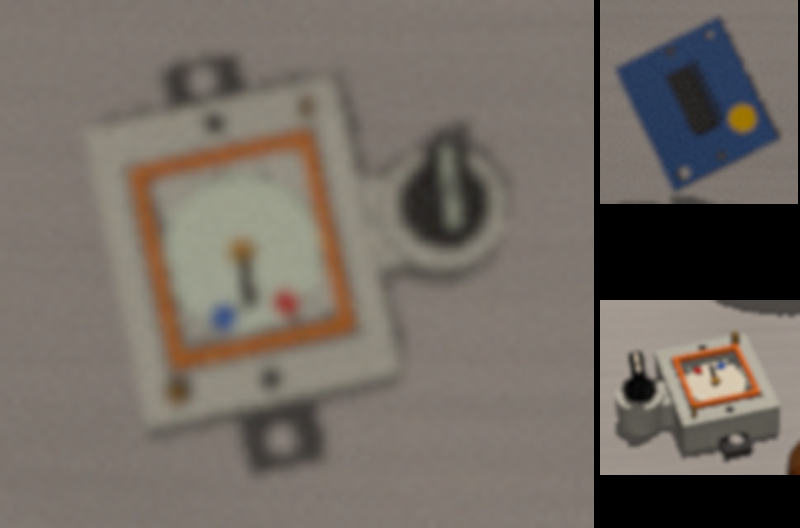

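```bash
cat > h.py <<'E'
import cv2,numpy as np
def ray(c,uv,z):
    uv=np.atleast_2d(np.asarray(uv,float)); W=np.asarray(c["world_to_cam"]); R,t=W[:3,:3],W[:3,3]
    d=np.c_[(uv[:,0]-c["cx"])/c["fx"],-(uv[:,1]-c["cy"])/c["fy"],-np.ones(len(uv))]@R
    o=-R.T@t; return o+d*((z-o[2])/d[:,2])[:,None]
def proj(c,p):
    p=np.atleast_2d(p); W=np.asarray(c["world_to_cam"]); q=p@W[:3,:3].T+W[:3,3]
    return np.c_[c["cx"]-c["fx"]*q[:,0]/q[:,2],c["cy"]+c["fy"]*q[:,1]/q[:,2]]
S=8
def blobs(c,roi,f,n=1,amin=3,close=False):
    """roi x0,y0,x1,y1; f(h,s,v)->mask; n largest contours in full-image pixels"""
    x0,y0,x1,y1=roi
    im=cv2.resize(c["frame"][y0:y1,x0:x1],None,fx=S,fy=S,interpolation=cv2.INTER_CUBIC)
    h,s,v=[a.astype(int) for a in cv2.split(cv2.cvtColor(im,cv2.COLOR_RGB2HSV))]
    m=f(h,s,v).astype(np.uint8)
    k=cv2.findContours(m,cv2.RETR_EXTERNAL,cv2.CHAIN_APPROX_NONE)[0]
    k=sorted([q for q in k if cv2.contourArea(q)>amin*S*S],key=cv2.contourArea)[::-1][:n]
    return [(q[:,0]+.5)/S-.5+[x0,y0] for q in k]
def cen(p):
    m=cv2.moments(p.astype(np.float32)[:,None]); return np.array([m["m10"],m["m01"]])/m["m00"]
def rect(c,p,z):
    "world rectangle centre, sizes, yaw of its long side (mod pi)"
    w=ray(c,p,z)[:,:2]; (ctr,sz,_)=r=cv2.minAreaRect((w*1000).astype(np.float32))
    b=cv2.boxPoints(r); e=[b[1]-b[0],b[2]-b[1]]; e=max(e,key=np.linalg.norm)
    return np.array(ctr)/1000,sorted(sz),np.arctan2(e[1],e[0])%np.pi
E
python3 - <<'E'
from rig import arm
from h import *
for n,H,C in(("top",(285,160,370,240),(200,190,266,258)),("scene",(280,185,360,255),(370,180,440,228))):
    c=arm.capture(n);print(n)
    for p in blobs(c,H,lambda h,s,v:(h<16)&(s>110)&(v>90),1,20): print("ring",rect(c,p,.041),cen(p))
    for p in blobs(c,C,lambda h,s,v:(h>95)&(h<125)&(s>110),1,100): print("cover",rect(c,p,.008),cen(p))
    for p in blobs(c,C,lambda h,s,v:(h>15)&(h<35)&(s>140)&(v>90),1,3): print("spot",ray(c,cen(p),.008),rect(c,p,.008)[1])
    for p in blobs(c,C,lambda h,s,v:(v<55),1,20): print("rib",rect(c,p,.038),cen(p))
    for p in blobs(c,H,lambda h,s,v:((h>170)|(h<5))&(s>110),3,1): print("red",ray(c,cen(p),.03),cen(p))
    for p in blobs(c,H,lambda h,s,v:(h>100)&(h<125)&(s>90),2,1): print("blue",ray(c,cen(p),.03),cen(p))
    for p in blobs(c,H,lambda h,s,v:(v<70),6,1): print("dark",rect(c,p,.033),cen(p))
E
```

```text
top
ring (array([0.56442511, 0.01940365]), [72.96257019042969, 81.31563568115234], np.float32(0.23631771)) [316.18748533 197.39043825]
cover (array([0.49578012, 0.23665833]), [96.00346374511719, 114.70068359375], np.float32(0.4926476)) [232.11156552 224.04431443]
spot [[0.48391806 0.19711573 0.008     ]] [21.31422996520996, 21.4646053314209]
rib (array([0.49605215, 0.23269923]), [25.64837646484375, 56.74336242675781], np.float32(0.47680703)) [231.02910365 222.88695206]
red [[0.54503807 0.0016439  0.03      ]] [323.03048324 205.52427439]
blue [[0.53918364 0.02617769 0.03      ]] [313.3984375 207.6390439]
dark (array([ 0.58810974, -0.0575631 ]), [31.65496253967285, 39.5393180847168], np.float32(0.400255)) [346.57908937 190.06976411]
dark (array([0.49356403, 0.00260414]), [19.154531478881836, 24.871610641479492], np.float32(1.8076118)) [322.4968715 224.6415579]
dark (array([0.63395367, 0.02540342]), [5.304276943206787, 10.389933586120605], np.float32(0.08787507)) [314.20263672 171.25054253]
dark (array([0.6295224 , 0.04567822]), [4.327072620391846, 10.754284858703613], np.float32(0.2295
[... 488 characters left out ...]
405.28389222 199.63578937]
red [[5.44349925e-01 1.47138818e-04 3.00000000e-02]] [318.44061472 212.44684415]
blue [[0.53922627 0.02543582 0.03      ]] [328.02301198 210.71296296]
dark (array([ 0.55967609, -0.05796205]), [32.57636642456055, 72.64620971679688], np.float32(3.0037186)) [295.1650754  219.62998596]
dark (array([0.6625733 , 0.03234574]), [30.826780319213867, 33.87644958496094], np.float32(1.8134303)) [333.33364871 243.54829419]
dark (array([ 0.63652155, -0.0210711 ]), [4.786623477935791, 22.707836151123047], np.float32(0.127531)) [311.03672596 236.52186265]
dark (array([0.7025741, 0.0844334]), [6.154738426208496, 6.202412128448486], np.float32(1.5016606)) [356.5003655  253.69563231]
```

Units first: shifts go in shares of 0.3 m and turns go in shares of 90 degrees. So -0.0407 m / 0.3 = -0.1357, -0.035 m / 0.3 = -0.1167.

```bash
python3 - <<'E'
from rig import arm
from h import *
c=arm.capture("top")
C=np.array([.5645,.0192]);y=.236
R=np.array([[np.cos(y),-np.sin(y)],[np.sin(y),np.cos(y)]])
P=lambda a,b,z:proj(c,np.r_[C+R@[a/1e3,b/1e3],z])[0]
print("knob axis px z.078",P(0,-80,.078),"world",C+R@[0,-.08]," dowel tips",P(-49,36,.05),P(49,-36,.05),"pivot",P(0,0,.033))
for p in blobs(c,(306,190,327,207),lambda h,s,v:(v<100),4,.5): print("pointer",cen(p),rect(c,p,.033))
for p in blobs(c,(338,178,356,200),lambda h,s,v:(v>95),4,.5): print("line",cen(p),rect(c,p,.078))
for p in blobs(c,(285,160,370,240),lambda h,s,v:(h<25)&(s>90)&(v<150),6,.5): print("brass",cen(p))
for n,z,r in(("bottle",.1,(265,80,305,135)),):
  for p in blobs(c,r,lambda h,s,v:(s>100),1,50): print(n,ray(c,p[p[:,1].argmax()],0))
E
python3 drive.py '[{"trans": [-0.1357,-0.1167,0.02]},{"trans": [-0.1357,-0.1167,0.02]},{"trans": [-0.1357,-0.1167,0.02]},{"trans": [-0.1357,-0.1167,0.02]},{"trans": [-0.1357,-0.1167,0.02]},{"trans": [-0.1357,-0.1167,0.02]},{"trans": [-0.1357,-0.1167,0.02]},{"trans": [-0.1357,-0.1167,0.02]}]' 0.5 20
```

```text
knob axis px z.078 [347.82873668 187.83441122] world [ 0.58320523 -0.05858248]  dowel tips [306.44699356 218.6079359 ] [325.89350147 174.99445538] pivot [316.28914787 197.71657844]
pointer [317.00643087 202.71255359] (array([0.5527063 , 0.01748491]), [3.61958384513855, 14.69736385345459], np.float32(0.18004133))
line [346.5 188.5] (array([ 0.58158508, -0.05539721]), [44.22604751586914, 55.02294158935547], np.float32(0.010422321))
brass [316.18395321 197.38651327]
brass [306.41070872 218.89957165]
bottle [[0.75401868 0.10430659 0.        ]]
time: 1.25
eef_pos: [0.4212, 0.2182, 0.1853]
eef_rot: [0.166, 0.986, 0.0, 0.0]
contact_force: [0.8, 0.7, 0.4]
width: 0.504
gripper_force: 0.0
```

In the tool's units: -0.0406 m / 0.3 = -0.1353, -0.0348 m / 0.3 = -0.116, 0.178 rad / 1.5708 = 0.1133.

```bash
python3 drive.py '[{"trans": [-0.1353,-0.116,0.036]},{"trans": [-0.1353,-0.116,0.036]},{"trans": [-0.1353,-0.116,0.036]},{"trans": [-0.1353,-0.116,0.036]},{"trans": [-0.1353,-0.116,0.036]},{"trans": [-0.1353,-0.116,0.036]},{"rot": [0,0,0.1133]},{"rot": [0,0,0.1133]}]' 
python3 drive.py '[{"rot": [0,0,0.1133]},{"rot": [0,0,0.1133]},{"rot": [0,0,0.1133]},{"rot": [0,0,0.1133]},{"rot": [0,0,0.1133]},{"rot": [0,0,0.1133]},{"rot": [0,0,0.1133]},{"rot": [0,0,0.1133]}]' 
python3 drive.py '[{"rot": [0,0,0.1133]},{"rot": [0,0,0.1133]},{"rot": [0,0,0.1133]},{"rot": [0,0,0.1133]},{"rot": [0,0,0.1133]},{}]'
python3 - <<'E'
from rig import arm
import numpy as np
s=arm.state();q=s['eef_rot'];print(q,s['eef_pos'],'tooly',np.degrees(0)+2*np.arctan2(q[0],q[1])+0, 'angle=',np.arctan2(q[1]**2-q[0]**2,2*q[0]*q[1]))
E
```

```text
time: 2.25
eef_pos: [0.5825, -0.0581, 0.12]
eef_rot: [0.341, 0.94, -0.0, -0.0]
contact_force: [0.1, 0.1, -0.5]
width: 0.502
gripper_force: 0.0
time: 3.25
eef_pos: [0.5824, -0.0572, 0.1204]
eef_rot: [0.872, 0.489, -0.0, -0.0]
contact_force: [-0.3, -0.9, 0.1]
width: 0.5
gripper_force: 0.0
time: 4.0
eef_pos: [0.5824, -0.0572, 0.1204]
eef_rot: [0.998, 0.07, -0.0, -0.0]
contact_force: [0.3, -0.2, -0.7]
width: 0.503
gripper_force: 0.0
[ 9.97550640e-01  6.99479598e-02 -5.68909553e-05 -5.35757556e-06] [ 0.58242932 -0.05721711  0.12041556] tooly 3.001582403245849 angle= -1.4307860764509526
```

In the tool's units: 0.026 m / 0.3 = 0.0867, 0.0015 m / 0.3 = 0.005.

```bash
python3 drive.py '[{"trans": [0.002,0.005,0.0867]},{"trans": [0,0,0.0867]},{}]' 
python3 drive.py '[{},{},{},{}]' 0 15
```

```text
time: 4.38
eef_pos: [0.5818, -0.0585, 0.0669]
eef_rot: [0.997, 0.071, -0.002, -0.0]
contact_force: [0.2, 0.8, 0.0]
width: 0.5
gripper_force: 0.0
time: 4.88
eef_pos: [0.5839, -0.0591, 0.0692]
eef_rot: [0.998, 0.07, 0.001, 0.0]
contact_force: [0.1, -2.2, 3.9]
width: 0.149
gripper_force: 15.0
```

In the tool's units: -0.137 rad / 1.5708 = -0.0872.

```bash
python3 drive.py '[{"rot": [0,0,-0.0872]},{"rot": [0,0,-0.0872]},{"rot": [0,0,-0.0872]},{"rot": [0,0,-0.0872]},{"rot": [0,0,-0.0872]},{"rot": [0,0,-0.0872]},{"rot": [0,0,-0.0872]},{"rot": [0,0,-0.0872]}]' 
python3 drive.py '[{}]'
cat > ptr.py <<'E'
from rig import arm
from h import *
s=arm.state();q=s['eef_rot'];print(s['time'],s['eef_pos'],'tooly',np.arctan2(q[1]**2-q[0]**2,2*q[0]*q[1]))
C=np.array([.5645,.0192])
for n,roi,ro in(("top",(306,190,327,207),(285,160,370,240)),("scene",(310,205,343,224),(280,185,360,255))):
    c=arm.capture(n);cv2.imwrite(f"pics/{n}_{s['time']:.2f}.png",c["frame"][:,:,::-1])
    for p in blobs(c,roi,lambda h,s,v:(v<100),2,.5): print(n,"pointer",cen(p),rect(c,p,.033),"dir",np.arctan2(*(C-ray(c,cen(p),.033)[0,:2])[::-1]))
    for p in blobs(c,ro,lambda h,s,v:((h>170)|(h<5))&(s>110),1,1): print("red",ray(c,cen(p),.03),"dir",np.arctan2(*(C-ray(c,cen(p),.03)[0,:2])[::-1]))
E
python3 ptr.py
```

```text
time: 5.88
eef_pos: [0.5837, -0.0588, 0.0692]
eef_rot: [0.814, 0.581, 0.0, 0.0]
contact_force: [-1.4, -1.3, 5.2]
width: 0.15
gripper_force: 15.0
time: 6.0
eef_pos: [0.5837, -0.0589, 0.0692]
eef_rot: [0.815, 0.58, 0.0, 0.0]
contact_force: [-1.1, -0.5, 5.3]
width: 0.151
gripper_force: 15.0
6.0 [ 0.58371381 -0.05887159  0.06923287] tooly -0.33381139982480823
top pointer [306.94003913 205.04797286] (array([0.54643909, 0.04179906]), [8.92518424987793, 9.692720413208008], np.float32(0.020510029)) dir -0.8831113046531419
top pointer [306.65596282 190.8354741 ] (array([0.58090759, 0.04328794]), [7.36979866027832, 8.778064727783203], np.float32(0.01960654)) dir -2.180586613620712
scene pointer [325.70054826 211.80692306] (array([0.55808453, 0.01953838]), [56.39729309082031, 61.21543884277344], np.float32(1.8110769)) dir 0.008182807176826639
scene pointer [340.44674788 208.82892267] (array([0.54467871, 0.05507069]), [15.5342378616333, 49.5891227722168], np.float32(3.067991)) dir -0.965064280913049
red [[0.54619327 0.00065129 0.03      ]] dir 0.7919636407464493
```

In the tool's units: 0.0418 m / 0.3 = 0.1393, -0.03 m / 0.3 = -0.1, 0.149 rad / 1.5708 = 0.0949.

```bash
python3 drive.py '[{},{},{}]' .5 
python3 drive.py '[{"trans": [0,0,-0.1]},{"trans": [0,0,-0.1333]},{"trans": [0,0,-0.1333]},{"trans": [0.1393,-0.1,0]},{"trans": [0.1393,-0.1,0]},{"trans": [0.1393,-0.1,0]},{"trans": [0.1393,-0.1,0]},{"trans": [0.1393,-0.1,0]}]' 
python3 drive.py '[{"trans": [0.1393,-0.1,0]},{"rot": [0,0,0.0949]},{"rot": [0,0,0.0949]},{"rot": [0,0,0.0949]},{"rot": [0,0,0.0949]},{"rot": [0,0,0.0949]},{}]' 
python3 ptr.py
```

```text
time: 6.48
eef_pos: [0.5831, -0.0585, 0.0684]
eef_rot: [0.815, 0.579, -0.0, -0.0]
contact_force: [-0.1, -0.4, -0.4]
width: 0.45
gripper_force: 0.0
time: 7.48
eef_pos: [0.5099, 0.1897, 0.1785]
eef_rot: [0.815, 0.579, 0.0, -0.0]
contact_force: [0.7, 0.2, 0.2]
width: 0.499
gripper_force: 0.0
time: 8.35
eef_pos: [0.4959, 0.2375, 0.1784]
eef_rot: [0.97, 0.243, -0.0, 0.0]
contact_force: [0.0, -0.6, 0.4]
width: 0.501
gripper_force: 0.0
8.35 [0.49591643 0.23749254 0.17839358] tooly -1.079978150707968
top pointer [306.57731616 205.21501572] (array([0.5452984 , 0.04273258]), [7.011758327484131, 7.43325662612915], np.float32(0.020509813)) dir -0.8906707672403665
top pointer [320.1997549  202.07676025] (array([0.55354022, 0.00907258]), [2.2584731578826904, 6.126805782318115], np.float32(0.7053019)) dir 0.7415011980929613
red [[0.54514458 0.00203644 0.03      ]] dir 0.7254504077734032
scene pointer [328.98594117 210.02884633] (array([0.54165918, 0.02904424]), [41.24620819091797, 78.49544525146484], np.float32(1.0592079)) dir -0.34559159801792344
scene pointer [340.48738953 208.73139388] (array([0.54420581, 0.05527132]), [15.20360279083252, 48.61652755737305], np.float32(3.0679908)) dir -0.9600192986292868
red [[0.54421581 0.0006155  0.03      ]] dir 0.7416967664622179
```

```bash
python3 - <<'E'
import cv2,numpy as np
t=cv2.imread("pics/top_8.35.png");s=cv2.imread("pics/scene_8.35.png")
a=cv2.resize(t[165:235,190:360],None,fx=4.7,fy=4.7,interpolation=cv2.INTER_CUBIC)[:,:799]
b=cv2.resize(s[180:250,280:430],None,fx=3.4,fy=3.4,interpolation=cv2.INTER_CUBIC)
d=cv2.resize(t[180:215,300:335],None,fx=7,fy=7,interpolation=cv2.INTER_CUBIC)
o=np.zeros((600,800,3),np.uint8)
for i,x,y in((a,0,0),(b,0,345),(d,530,345)):o[y:y+i.shape[0],x:x+i.shape[1]]=i
cv2.imwrite("pics/z2.png",o)
E
```

```text
(no output)
```

View pics/z2.png

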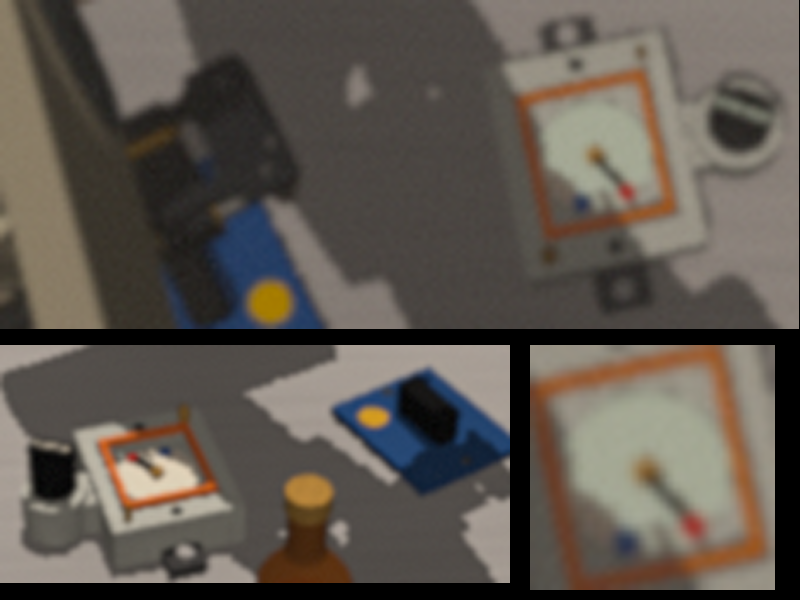

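The pointer, from pivot (596,155) to its tip near (620,180) in the crop, now aims at the red dot at (628,191). Next I grasp the cover by its rib.

In the tool's units: 0.05 m / 0.3 = 0.1667, 0.03 m / 0.3 = 0.1.

```bash
python3 drive.py '[{"trans": [0,0,0.1667]},{"trans": [0,0,0.1667]},{"trans": [0,0,0.1]},{"trans": [0,0,0.0567]},{},{}]' 
python3 drive.py '[{},{},{},{},{}]' 0 50
```

```text
time: 9.2
eef_pos: [0.4969, 0.2379, 0.0326]
eef_rot: [0.97, 0.243, 0.001, -0.0]
contact_force: [-0.5, 1.0, 0.1]
width: 0.499
gripper_force: 0.0
time: 9.82
eef_pos: [0.4963, 0.2376, 0.032]
eef_rot: [0.97, 0.242, 0.0, -0.0]
contact_force: [-0.8, -0.8, 6.3]
width: 0.216
gripper_force: 50.0
```

```bash
python3 drive.py '[{"trans": [0,0,-0.1]},{"trans": [0,0,-0.1667]},{"trans": [-0.0237,0.125,0]},{"trans": [-0.0237,0.125,0]},{"trans": [-0.0237,0.125,0]},{"trans": [-0.0237,0.125,0]},{"trans": [-0.0237,0.125,0]},{"trans": [-0.0237,0.125,0]}]' 
python3 drive.py '[{"rot": [0,0,0.0407]},{"rot": [0,0,0.0407]},{"rot": [0,0,0.0407]},{"rot": [0,0,0.0407]},{},{}]'
cat > cov.py <<'E'
from rig import arm
from h import *
s=arm.state();q=s['eef_rot'];print(s['time'],s['eef_pos'],'tooly',np.arctan2(q[1]**2-q[0]**2,2*q[0]*q[1]),s['contact_force'])
zt=s['eef_pos'][2]-.032+.008
t=s['time']
for n,roi in(("top",(270,150,380,250)),("scene",(270,150,380,260))):
    c=arm.capture(n);cv2.imwrite(f"pics/{n}_{t:.2f}.png",c["frame"][:,:,::-1])
    for p in blobs(c,roi,lambda h,s,v:(h>95)&(h<125)&(s>110),1,100): print(n,"cover",rect(c,p,zt),cen(p))
    for p in blobs(c,roi,lambda h,s,v:(h>15)&(h<35)&(s>140)&(v>90),1,3): print("spot",ray(c,cen(p),zt),cen(p))
E
python3 cov.py; python3 - <<'E'
import cv2,numpy as np,glob
t=cv2.imread(sorted(glob.glob("pics/top_1*.png"))[-1]);s=cv2.imread(sorted(glob.glob("pics/scene_1*.png"))[-1])
o=np.zeros((590,800,3),np.uint8)
a=cv2.resize(t[145:245,265:385],None,fx=3.3,fy=3.3,interpolation=cv2.INTER_CUBIC);b=cv2.resize(s[140:260,270:370],None,fx=4,fy=4,interpolation=cv2.INTER_CUBIC)
o[:a.shape[0],:a.shape[1]]=a;o[:b.shape[0],400:400+b.shape[1]]=b;cv2.imwrite("pics/z3.png",o)
E
```

```text
time: 10.82
eef_pos: [0.5641, 0.0177, 0.1111]
eef_rot: [0.97, 0.242, -0.0, -0.0]
contact_force: [0.8, -0.6, -2.6]
width: 0.215
gripper_force: 50.0
time: 11.58
eef_pos: [0.564, 0.0189, 0.1113]
eef_rot: [0.993, 0.117, -0.0, -0.0]
contact_force: [0.2, -1.2, -1.8]
width: 0.212
gripper_force: 50.0
11.575 [0.56404043 0.01893641 0.11127896] tooly -1.3355436790185171 [ 0.21554301 -1.24123856 -1.76168862]
spot [[ 0.54229486 -0.01575494  0.08727896]] [330.33738116 203.42175431]
scene cover (array([0.56988416, 0.01957307]), [99.7698745727539, 119.17840576171875], np.float32(0.2208472)) [327.44016346 206.0801981 ]
spot [[0.66012336 0.12011502 0.08727896]] [370.41419397 223.61437428]
```

View pics/z3.png

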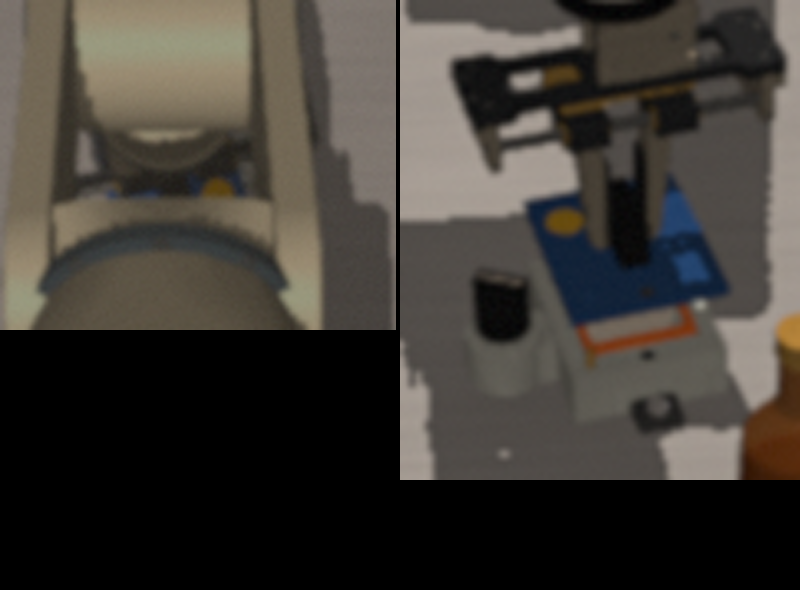

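The top view is mostly hidden by the arm, but the scene view shows the cover over the housing with the yellow spot at crop (565,222). I'll measure the spot in the scene view, then lower the cover.

```bash
sed -i 's/(270,150,380,260)/(270,150,345,260)/' cov.py; python3 - <<'E'
from h import *
E
python3 cov.py | tail -2; python3 drive.py '[{"trans": [0,0,0.0467]},{"trans": [0,0,0.0133]},{}]'; python3 cov.py|tail -1;python3 drive.py '[{"trans": [0,0,0.0133]},{"trans": [0,0,0.0133]},{"trans": [0,0,0.0067]},{}]'
```

```text
scene cover (array([0.56960529, 0.02009368]), [100.14681243896484, 118.98111724853516], np.float32(0.22806124)) [325.88322879 205.92376614]
spot [[ 0.54183227 -0.01762562  0.08738494]] [310.70179005 194.97707515]
time: 12.15
eef_pos: [0.5637, 0.0189, 0.0927]
eef_rot: [0.993, 0.117, -0.001, -0.0]
contact_force: [-0.2, 0.3, -2.9]
width: 0.213
gripper_force: 50.0
spot [[ 0.54116368 -0.01736089  0.06868396]] [311.09839795 200.51324233]
time: 12.75
eef_pos: [0.5641, 0.0189, 0.0833]
eef_rot: [0.993, 0.117, -0.0, -0.0]
contact_force: [0.5, -0.4, -2.6]
width: 0.213
gripper_force: 50.0
```

In the tool's units: 0.002 m / 0.3 = 0.0067, 0.0005 m / 0.3 = 0.0017.

```bash
python3 drive.py '[{"trans": [0,0.0017,0.0067]},{"trans": [0,0,0.0067]},{}]'; python3 drive.py '[{"trans": [0,0,0.0067]},{}]'
```

```text
time: 13.12
eef_pos: [0.5643, 0.0184, 0.0793]
eef_rot: [0.993, 0.117, -0.0, -0.0]
contact_force: [0.2, -0.3, -2.9]
width: 0.213
gripper_force: 50.0
time: 13.38
eef_pos: [0.5643, 0.0184, 0.0773]
eef_rot: [0.993, 0.117, -0.0, -0.0]
contact_force: [-0.5, -0.1, -3.4]
width: 0.218
gripper_force: 50.0
```

In the tool's units: 0.002 m / 0.3 = 0.0067.

```bash
for i in 1 2 3; do python3 drive.py '[{"trans": [0,0,0.0067]},{}]'|sed -n '2,4p'; done
```

```text
eef_pos: [0.5643, 0.0184, 0.0753]
eef_rot: [0.993, 0.117, -0.0, -0.0]
contact_force: [1.0, -0.6, -3.1]
eef_pos: [0.5643, 0.0184, 0.0733]
eef_rot: [0.993, 0.117, -0.0, -0.0]
contact_force: [0.0, -0.2, -2.6]
eef_pos: [0.5645, 0.0184, 0.0719]
eef_rot: [0.993, 0.117, 0.0, 0.0]
contact_force: [-2.5, 0.1, 5.0]
```

In the tool's units: 0.002 m / 0.3 = 0.0067.

```bash
for i in 1 2 3; do python3 drive.py '[{"trans": [0,0,0.0067]},{}]'|sed -n '2,4p'; done
```

```text
eef_pos: [0.5645, 0.0184, 0.0701]
eef_rot: [0.993, 0.117, 0.0, 0.0]
contact_force: [-3.1, 0.4, 6.5]
eef_pos: [0.5645, 0.0184, 0.0682]
eef_rot: [0.993, 0.117, 0.0, 0.0]
contact_force: [-3.1, -0.3, 8.7]
eef_pos: [0.5645, 0.0184, 0.068]
eef_rot: [0.993, 0.117, 0.0, 0.0]
contact_force: [-10.4, 0.5, 29.5]
```

```bash
python3 drive.py '[{},{}]'; python3 cov.py; python3 - <<'E'
import cv2,numpy as np,glob
s=cv2.imread(sorted(glob.glob("pics/scene_1*.png"))[-1])
cv2.imwrite("pics/z4.png",cv2.resize(s[165:260,270:400],None,fx=6,fy=6,interpolation=cv2.INTER_CUBIC))
E
```

```text
time: 15.12
eef_pos: [0.5645, 0.0184, 0.068]
eef_rot: [0.993, 0.117, 0.0, 0.0]
contact_force: [-10.6, -0.2, 29.7]
width: 0.216
gripper_force: 50.0
15.125 [0.56451576 0.01843882 0.06796444] tooly -1.3369613633993702 [-10.57839432  -0.1727511   29.70082787]
scene cover (array([0.56892224, 0.01830201]), [98.51348876953125, 121.37459564208984], np.float32(0.23451088)) [325.64260618 219.34689374]
spot [[ 0.54204457 -0.01780882  0.04396444]] [311.32044872 208.11418998]
```

View pics/z4.png

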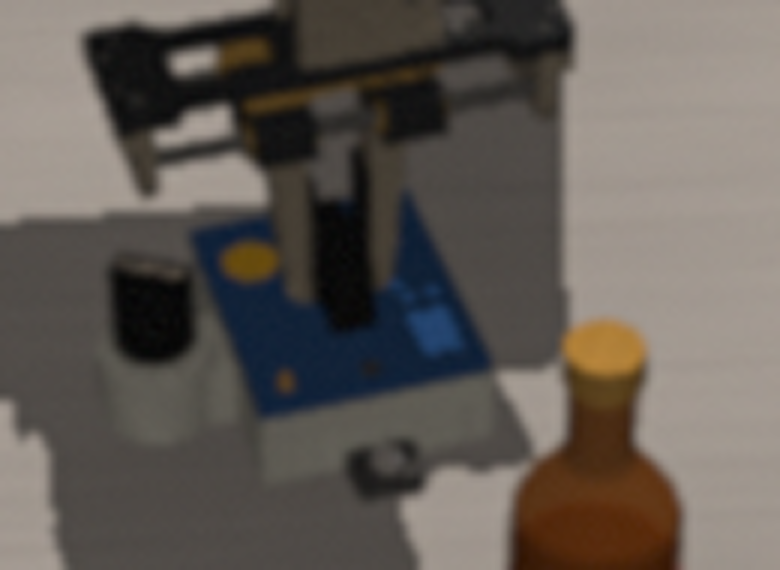

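The cover is down, with the small dowel's tip showing at crop (286,380). I'll check the moment for tilt and ease the sideways load.

In the tool's units: -0.0005 m / 0.3 = -0.0017.

```bash
T="from rig import arm;import numpy as np;s=arm.state();print(s['torque'].round(2),s['eef_rot'].round(5),s['eef_pos'].round(5),s['contact_force'].round(1))"; python3 -c "$T"; python3 drive.py '[{"trans": [-0.0017,0,0]},{}]' >/dev/null; python3 -c "$T"
```

```text
[ 0.01  1.93 -0.03] [9.9318e-01 1.1663e-01 2.2000e-04 2.0000e-05] [0.5645  0.01844 0.06796] [-10.7   0.6  30.1]
[ 0.05  1.7  -0.05] [ 9.9318e-01  1.1661e-01  7.3000e-04 -1.0000e-05] [0.56451 0.01843 0.06797] [-8.6  1.3 27.5]
```

In the tool's units: -0.0015 m / 0.3 = -0.005, 0.0003 m / 0.3 = 0.001.

```bash
T="from rig import arm;import numpy as np;s=arm.state();print(s['torque'].round(2),s['eef_rot'].round(5),s['eef_pos'].round(5),s['contact_force'].round(1))"; python3 drive.py '[{"trans": [-0.005,0,0.001]},{}]' >/dev/null; python3 -c "$T"; python3 drive.py '[{"rot": [0,-0.0019,0]},{}]' >/dev/null; python3 -c "$T"
```

```text
[ 0.34  1.08 -0.05] [ 9.9319e-01  1.1651e-01  2.1700e-03 -1.0000e-04] [0.56449 0.01842 0.06798] [-4.8  2.2 25.1]
[0.38 0.97 0.01] [9.9318e-01 1.1655e-01 6.2000e-04 9.0000e-05] [0.56448 0.01843 0.06798] [-5.9  2.5 24.6]
```

In the tool's units: -0.001 m / 0.3 = -0.0033, 0.0006 m / 0.3 = 0.002, -0.002 rad / 1.5708 = -0.0013.

```bash
T="from rig import arm;import numpy as np;s=arm.state();print(s['time'],s['torque'].round(2),s['eef_rot'].round(5),s['eef_pos'].round(5),s['contact_force'].round(1))"; python3 drive.py '[{"trans": [-0.0033,0,0.002],"rot": [0,-0.0013,0]},{},{}]' >/dev/null; python3 -c "$T"; python3 drive.py '[{"trans": [0,0,0.0013]},{},{}]' >/dev/null; python3 -c "$T"
```

```text
16.35 [0.65 0.86 0.02] [9.9319e-01 1.1651e-01 6.3000e-04 1.4000e-04] [0.56445 0.01842 0.06797] [-3.5  3.1 28.5]
16.725 [ 0.59  1.13 -0.05] [9.9319e-01 1.1649e-01 6.4000e-04 1.5000e-04] [0.56446 0.01841 0.06794] [-5.6  3.6 34.1]
```

```bash
python3 -c "from rig import arm;print(arm.job_done())"
```

```text
the job is handed in; nothing more can be done
None
```

The pointer is on the red dot and the cover is on both dowels, held pressed flush at about 34 N; flushness is judged from height and contact stiffness, and I handed the job in at about 17 s with nothing else touched.

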